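# Sort the mending bits into their trays

## Task

Clear the mending bits off the ironing board into the three sorting trays: both thread reels standing upright in the yellow tray, both pieces of tailor's chalk lying flat in the grey tray, and the red peg lying flat in the blue tray. Everything must rest on its tray's floor, nothing leaning on a wall or lying on something else; set each thing down rather than dropping or throwing it. Leave the tape measure and the button pot where they are.

Things in the scene. Friction and masses are not known exactly. Their poses are not given: they have to be found in the camera images.
- red_reel: Reel of red sewing thread with white end flanges, standing upright on the board; 35 mm diameter over the flanges, 46 mm high (flanges 6 mm thick, top and bottom; thread between about 32 mm diameter). Origin: centre of the underside; z is the reel's axis, up. 28 g. Can be gripped across the flanges or thread in any direction.
- blue_reel: Reel of blue sewing thread with white end flanges, standing upright on the board; 35 mm diameter over the flanges, 46 mm high (flanges 6 mm thick, top and bottom; thread between about 32 mm diameter). Origin: centre of the underside; z is the reel's axis, up. 28 g. Can be gripped across the flanges or thread in any direction.
- white_chalk: Piece of white tailor's chalk, a flat house-shaped wedge lying on the board: 39 mm along its x, 44 mm along its y, 8 mm thick. Origin: centre of the underside; z up. Grip it across its x. About 20 g, rigid.
- blue_chalk: Piece of blue tailor's chalk, a flat house-shaped wedge lying on the board: 39 mm along its x, 44 mm along its y, 8 mm thick. Origin: centre of the underside; z up. Grip it across its x. About 20 g, rigid.
- red_peg: Red spring clothes peg lying on the board: 72 mm long along its y, 18 mm over the spring along its x (the body to grip is 12 mm wide), 11 mm high. Origin: centre of the underside; z up. Rigid; pinch it across its x. About 20 g.
- yellow_tray: Yellow plastic tray, open above and empty, standing fixed on the board: it does not move. 120 mm (its x) by 158 mm (its y) outside, 22 mm high, with a rim bead to 25 mm; walls 4 mm, so 112 by 150 mm inside; floor 4 mm thick. Origin: centre of the underside, on the board; x and y along the short and long sides, z up.
- grey_tray: Grey plastic tray, open above and empty, standing fixed on the board: it does not move. 120 mm (its x) by 158 mm (its y) outside, 22 mm high, with a rim bead to 25 mm; walls 4 mm, so 112 by 150 mm inside; floor 4 mm thick. Origin: centre of the underside, on the board; x and y along the short and long sides, z up.
- blue_tray: Blue plastic tray, open above and empty, standing fixed on the board: it does not move. 120 mm (its x) by 158 mm (its y) outside, 22 mm high, with a rim bead to 25 mm; walls 4 mm, so 112 by 150 mm inside; floor 4 mm thick. Origin: centre of the underside, on the board; x and y along the short and long sides, z up.
- tape: Yellow tape measure with a black top, 58 x 73 x 33 mm high, loose on the board left of the work. A bystander, to be left alone. Origin: centre of the underside. (Also on this left side a chain hangs from the ceiling beside the robot, at about x = 0.09, y = 0.19 m, its end 0.79 m above the board: keep a raised elbow clear of it by carrying things low, some 0.1 m above the board.)
- pot: White button pot with a blue lid, 51 mm diameter, 56 mm high, loose on the board right of the work. A bystander, to be left alone. Origin: centre of the underside.

How it is judged:
At the end, for the whole second after the job is handed in: Both reels stand in the yellow tray, both chalks lie in the grey tray and the peg lies in the blue tray: each one's origin inside the tray walls and less than 9 mm above the tray's underside (on the 4 mm floor), its z axis within 0.15 rad of vertical, at rest (x of red_reel in the frame of yellow_tray between -0.055 and 0.055 m and y of red_reel in the frame of yellow_tray between -0.074 and 0.074 m and z of red_reel in the frame of yellow_tray between -0.002 and 0.009 m and angle between each of red_reel, blue_reel, white_chalk, blue_chalk, red_peg's own z axis and vertical below 0.15 rad and linear speed of each of red_reel, blue_reel, white_chalk, blue_chalk, red_peg below 0.02 m/s and angular speed of each of red_reel, blue_reel, white_chalk, blue_chalk, red_peg below 0.2 rad/s and x of blue_reel in the frame of yellow_tray between -0.055 and 0.055 m and y of blue_reel in the frame of yellow_tray between -0.074 and 0.074 m and z of blue_reel in the frame of yellow_tray between -0.002 and 0.009 m and x of white_chalk in the frame of grey_tray between -0.055 and 0.055 m and y of white_chalk in the frame of grey_tray between -0.074 and 0.074 m and z of white_chalk in the frame of grey_tray between -0.002 and 0.009 m and x of blue_chalk in the frame of grey_tray between -0.055 and 0.055 m and y of blue_chalk in the frame of grey_tray between -0.074 and 0.074 m and z of blue_chalk in the frame of grey_tray between -0.002 and 0.009 m and x of red_peg in the frame of blue_tray between -0.055 and 0.055 m and y of red_peg in the frame of blue_tray between -0.074 and 0.074 m and z of red_peg in the frame of blue_tray between -0.002 and 0.009 m); the robot touches nothing.
It fails at once if a reel, a chalk or the peg falls or flies free of the fingers faster than 0.8 m/s (a drop of more than about 3 cm, or a throw) ((linear speed of red_reel above 0.8 m/s and contact force between the fingers and red_reel below 0.01 N) or (linear speed of blue_reel above 0.8 m/s and contact force between the fingers and blue_reel below 0.01 N) or (linear speed of white_chalk above 0.8 m/s and contact force between the fingers and white_chalk below 0.01 N) or (linear speed of blue_chalk above 0.8 m/s and contact force between the fingers and blue_chalk below 0.01 N) or (linear speed of red_peg above 0.8 m/s and contact force between the fingers and red_peg below 0.01 N)).
It fails at once if the tape measure is shifted more than 2 cm (distance of tape from where it was at the start of the episode above 0.02 m).
It fails at once if the button pot is shifted more than 2 cm (distance of pot from where it was at the start of the episode above 0.02 m).
It also fails if it takes over 128 s, if anything falls off the work surface, if the arm or the gripper's body presses on something with over 40 N, if the wrist force passes 120 N, or if a joint passes its speed limit or range.

## Robot

A 7-joint arm with a two-finger parallel gripper is mounted at the origin on a cart in front of the work surface, level with it; the furniture and walls round the work are solid. World frame = base frame: x ahead of the robot, y to its left, z up, the work surface at z = 0. Lengths are in m, angles in rad, forces in N, time in s.
With the tool pointing down it reaches from about 0.425 to 1.025 m from the base axis. Payload 9.4 kg.
Tool frame: the origin (TCP) lies on the centre line of the jaws, within the pads' length; the fingertips stand 14 mm ahead of it and the grasp point (between the pads) lies 5 mm behind it; z points along the fingers, y is the line along which they close (so a half turn about z gives the same grasp; the last joint's range is limited). The gripper opens to 85 mm and grips with 20 to 120 N. Pads are 22 mm wide; open, the fingers measure 114 mm over their backs; the gripper's body (76 mm by 85 mm) begins 54 mm behind the grasp point. The pads swing forward as they close: fully open they stand 13 mm farther back than shut.
Start: joints at [-1.263, 0.599, -0.003, 1.599, 0.002, 0.943, -0.08], TCP at [0.272, 0.672, 0.245] pointing down, gripper open.
Joint ranges: [-2.57, 2.57], [-0.35, 1.97], [-1.29, 1.29], [0.11, 2.56], [-1.05, 4.19], [0.11, 1.86], [-2.63, 2.63]. Speed limits (rad/s): [2.22, 2.22, 3.01, 3.01, 3.14, 3.14, 3.14].

## Interface

Orientations are given as a unit quaternion [x, y, z, w].
In Python, from plant import * gives the robot as it stands.
- The arm moves only by the tool servo_tool, never from a script. Its argument "commands" is a list of rows, each an object of numbers: "hand": the closure in counts, from 0 (fully open) to 255 (shut); "dx", "dy", "dz": the shift along the world's x, y, z in m; "rx", "ry", "rz": the turn, a rotation vector about the world's x, y, z in units of 6 degrees (1.0 is 6 degrees). In form: [{"hand": .., "dx": .., "dy": .., "dz": .., "rx": .., "ry": .., "rz": ..}, ...]. A call has 1 to 10 rows; each row shifts and turns the commanded pose from where the row before left it; what a row does not reach is not made up. A row lasts 1/10 s, in which the tool goes at most 50 mm and 8.59 degrees, less where a joint would pass 70% of its speed; a pose out of reach is approached as far as the arm can. A call with a gripper value outside its range is refused whole. The fingers move at their own pace and stop on an object; "force" is the grip in N (left out, the last holds). Time passes only in rows, so rows that do not move let the fingers close. It gives the time, the measured TCP pose, the force, the opening and the grip force at its end, in the units of the state.
- observe(): the state, without advancing time (a new reading comes with each control period).
- capture(name): name is "scene" or "top" or "wrist"; returns a dict with "color" (420x560x3 uint8, blue, green, red), "fx", "fy", "cx", "cy" (pixels), "dist" ([k1, k2, p1, p2, k3] as OpenCV has them; the pictures are not rectified), "camera_from_world" (4x4, takes a point from world to camera coordinates). Camera axes: x right, y down, z forward; pixel columns grow to the right and rows downward; lengths in m; the calibration is good to about 2 mm. A picture is of the moment at which its call begins. There is no depth.
- hand_in(): hands the job in; it is judged then, once.
The state is a dict: "time": time; "joints": joint angles; "qd": joint speeds; "tau": joint torques, N m; "ee_pos": TCP position; "orientation": TCP orientation; "force": force on the tool from outside, world axes, zero at the start; "torque": the same for the moment, N m; "width": finger opening in m; "grasp_force": force on a finger pad.
Only numpy, scipy, OpenCV 4.12 (cv2) and the standard library are available. Lean on these libraries where they do the work, as an engineer would, in place of code of your own. Each camera call takes 0.05 s, during which the arm holds its last target. There are 200 camera calls.

## Working session

There is one attempt and no reset: what is moved stays moved. The work goes in short steps, Python scripts to look and compute and a tool call to move; the robot and the scene stay as the last step left them, time stands still between calls to the robot, and variables do not carry over. Pictures are saved under pics/ and viewed, at most 14 in all, crops included, and the job is handed in when it is done.

Besides the shell and the picture viewer there is one more tool, called after ">>>" in YAML: its name, and indented under it one key for each argument. servo_tool: Moves the arm, as the interface text tells. Its arguments: {"type":"object","properties":{"commands":{"type":"array","items":{"type":"object","properties":{"hand":{"type":"number"},"dx":{"type":"number"},"dy":{"type":"number"},"dz":{"type":"number"},"rx":{"type":"number"},"ry":{"type":"number"},"rz":{"type":"number"}}}},"force":{"type":"number"}},"required":["commands"]}

```bash
mkdir -p pics; cat > h.py <<'E'
from plant import *
import numpy as np, cv2, pickle
def snap(n,f):
    c=capture(n); cv2.imwrite(f'pics/{f}.png',c['color']); pickle.dump(dict(c),open(f'pics/{f}.pkl','wb')); return c
def load(f): return pickle.load(open(f'pics/{f}.pkl','rb'))
def K(c): return np.array([[c['fx'],0,c['cx']],[0,c['fy'],c['cy']],[0,0,1.]])
def w(c,u,v,z):
    p=cv2.undistortPoints(np.array([[[u,v]]],float),K(c),np.array(c['dist'],float))[0,0]
    T=np.array(c['camera_from_world']);R=T[:3,:3];t=T[:3,3]
    o=-R.T@t;d=R.T@np.array([p[0],p[1],1]);return o+d*(z-o[2])/d[2]
def pix(c,P):
    T=np.array(c['camera_from_world']);r=cv2.Rodrigues(T[:3,:3])[0]
    return cv2.projectPoints(np.array(P,float).reshape(-1,3),r,T[:3,3],K(c),np.array(c['dist'],float))[0][:,0]
E
python3 - <<'E'
from h import *
for n in ('top','scene'):
    c=snap(n,n+'0'); T=np.array(c['camera_from_world']); print(n,-T[:3,:3].T@T[:3,3],c['fx'])
    cv2.imwrite(f'pics/{n}0b.png',cv2.resize(c['color'],(800,600),interpolation=cv2.INTER_CUBIC))
s=observe();print(s)
E
```

```text
top [0.35000691 0.03742129 1.29240087] 439.8609426488633
scene [-0.20953156 -0.5596881   0.89662089] 447.7696889037258
{'time': 0.1, 'joints': array([-1.26271888,  0.6000372 , -0.00255084,  1.60003836,  0.0018073 ,
        0.94291116, -0.07980254]), 'qd': array([-0.0002442 , -0.00011639,  0.00019112, -0.00067661,  0.00161831,
       -0.00216106, -0.00010155]), 'tau': array([ 5.57781648e-03, -7.77995467e+01,  1.57012057e+00, -2.58627033e+01,
        1.26447339e-02,  5.53936494e-03, -8.15077328e-06]), 'ee_pos': array([0.27198858, 0.67161745, 0.24451303]), 'orientation': array([ 1.91171457e-01,  9.81556412e-01, -6.92660611e-04, -6.78607069e-05]), 'force': array([-1.22655022,  0.57007178, -0.21910857]), 'torque': array([-0.0136206, -0.0365912, -0.0004897]), 'grasp_force': 0.0, 'width': 0.08539541693108807}
```

View pics/top0b.png

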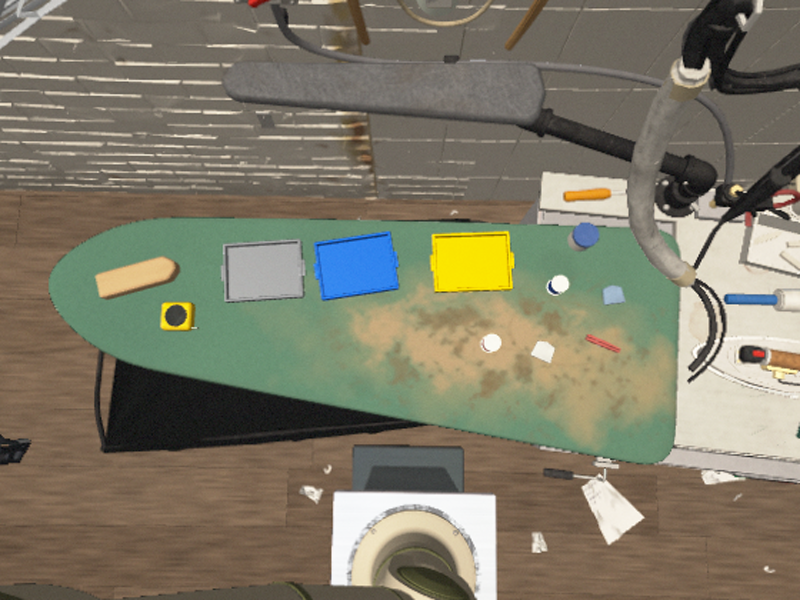

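View pics/scene0b.png

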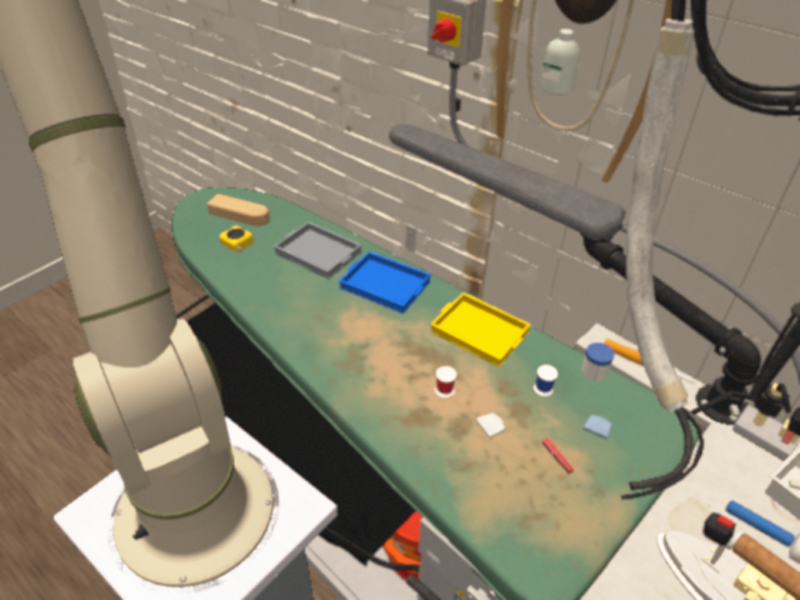

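The top view shows grey/blue/yellow trays at (263,271), (357,266), (472,262). The objects are the red reel (491,343), blue reel (558,286), white chalk (543,352), blue chalk (613,295) and peg (602,343). I'll enlarge both views.

```bash
python3 - <<'E'
from h import *
c=load('top0')
def crop(f,u0,v0,u1,v1,s,o):
    im=load(f)['color'][v0:v1,u0:u1]; cv2.imwrite(f'pics/{o}.png',cv2.resize(im,None,fx=s,fy=s,interpolation=cv2.INTER_CUBIC))
crop('top0',330,165,450,255,6.6,'c1')
crop('top0',145,155,365,220,3.6,'c2')
crop('scene0',290,240,440,340,5.3,'c3')
for u,v in [(491,343),(558,286),(543,352),(613,295),(602,343),(472,262),(357,266),(263,271),(585,237),(177,316)]:
    print(u,v,w(c,u*.7,v*.7,0.0)[:2].round(3), w(c,u*.7,v*.7,0.046)[:2].round(3))
E
```

```text
491 343 [ 0.446 -0.152] [ 0.443 -0.145]
558 286 [ 0.567 -0.291] [ 0.559 -0.279]
543 352 [ 0.43  -0.257] [ 0.427 -0.247]
613 295 [ 0.55  -0.404] [ 0.543 -0.388]
602 343 [ 0.45  -0.378] [ 0.447 -0.363]
472 262 [ 0.615 -0.113] [ 0.605 -0.108]
357 266 [0.602 0.128] [0.593 0.124]
263 271 [0.588 0.323] [0.58  0.313]
585 237 [ 0.672 -0.35 ] [ 0.661 -0.336]
177 316 [0.491 0.495] [0.486 0.478]
```

View pics/c1.png

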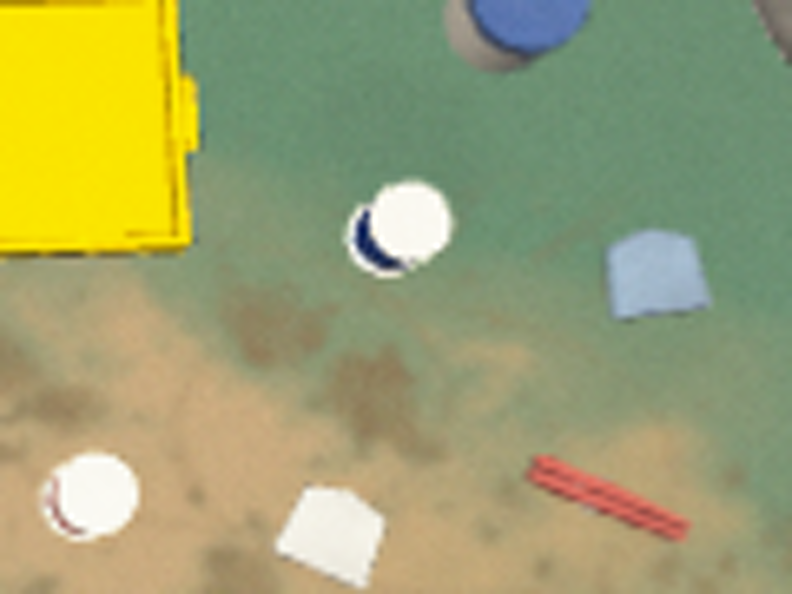

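View pics/c2.png

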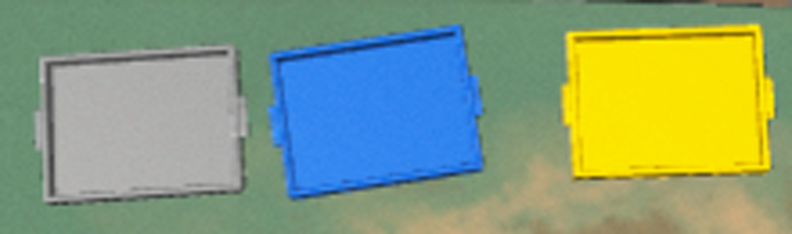

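View pics/c3.png

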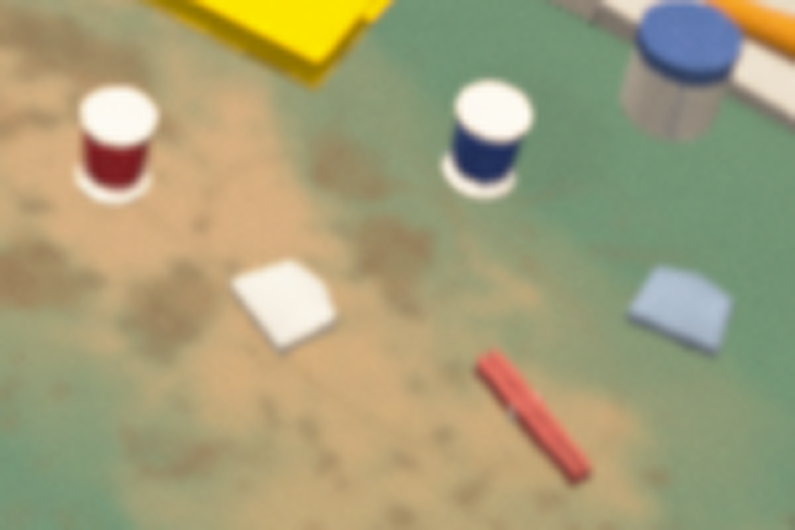

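```bash
cat > m.py <<'E'
from h import *
c=load('top0'); s=load('scene0')
def P(x,y,z,k=1):
    if k==1: return w(c,(x+.5)/6.6-.5+330,(y+.5)/6.6-.5+165,z)[:2]
    if k==2: return w(c,(x+.5)/3.6-.5+145,(y+.5)/3.6-.5+155,z)[:2]
    return w(s,(x+.5)/5.3-.5+290,(y+.5)/5.3-.5+240,z)[:2]
f=lambda a:np.round(a,4)
print('reels top',f(P(97,494,.046)),f(P(411,222,.046)),'scene',f(P(119,116,.046,3)),f(P(493,110,.046,3)))
for n,pts,z in [('wh',[(276,547),(361,585),(384,528),(310,487)],.008),('bl',[(617,318),(710,304),(693,237),(608,248)],.008),('peg',[(531,458),(541,480),(680,540),(688,520)],.011)]:
    print(n,f([P(*p,z) for p in pts]).tolist(),'mean',f(np.mean([P(*p,z) for p in pts],0)))
for n,pts,z in [('wh',[(283,349),(336,318),(290,261),(234,287)],.008),('bl',[(715,351),(732,300),(662,266),(630,312)],.008),('peg',[(478,368),(492,352),(588,470),(576,482)],.011)]:
    print('scene',n,f([P(*p,z,3) for p in pts]).tolist(),'mean',f(np.mean([P(*p,z,3) for p in pts],0)))
print('roof wh',f(P(350,492,.008)),'pot',f(P(530,3,.056)))
for n,pts in [('grey',[(42,57),(238,45),(243,192),(46,203)]),('blue',[(272,54),(461,27),(482,168),(292,197)]),('yel',[(567,34),(760,25),(771,170),(575,179)])]:
    q=np.array([P(*p,.025,2) for p in pts]); e=q[1]-q[0]+q[2]-q[3]; print(n,f(q.mean(0)),'sizes',f(np.linalg.norm(e)/2),f(np.linalg.norm(q[3]-q[0])),'long axis yaw from -y deg',np.degrees(np.arctan2(e[0],-e[1])).round(1))
E
python3 m.py
```

```text
reels top [ 0.4445 -0.1466] [ 0.565  -0.2831] scene [ 0.4445 -0.1507] [ 0.5647 -0.2867]
wh [[0.4256, -0.2304], [0.4098, -0.2672], [0.4349, -0.2778], [0.4522, -0.2458]] mean [ 0.4306 -0.2553]
bl [[0.5299, -0.3826], [0.5369, -0.4236], [0.5669, -0.4173], [0.5613, -0.3797]] mean [ 0.5487 -0.4008]
peg [[0.4666, -0.342], [0.457, -0.3461], [0.432, -0.4054], [0.4408, -0.4092]] mean [ 0.4491 -0.3756]
scene wh [[0.4072, -0.2742], [0.4378, -0.2834], [0.4521, -0.2487], [0.4222, -0.237]] mean [ 0.4298 -0.2608]
scene bl [[0.5345, -0.4279], [0.5667, -0.421], [0.5638, -0.3863], [0.5293, -0.3872]] mean [ 0.5486 -0.4056]
scene peg [[0.4535, -0.3491], [0.4654, -0.3496], [0.437, -0.4137], [0.4281, -0.4126]] mean [ 0.446  -0.3813]
roof wh [ 0.4504 -0.2633] pot [ 0.6607 -0.334 ]
grey [0.5855 0.3177] sizes 0.1589 0.1206 long axis yaw from -y deg 4.5
blue [0.5994 0.1277] sizes 0.1559 0.1198 long axis yaw from -y deg 9.6
yel [ 0.6113 -0.1096] sizes 0.1586 0.1206 long axis yaw from -y deg 3.7
```

>>> servo_tool:
  commands:
    - {"hand":0,"dx":0.017,"dy":-0.04,"dz":-0.01,"rz":-0.7}
    - {"hand":0,"dx":0.017,"dy":-0.04,"dz":-0.01,"rz":-0.7}
    - {"hand":0,"dx":0.017,"dy":-0.04,"dz":-0.01,"rz":-0.7}
    - {"hand":0,"dx":0.017,"dy":-0.04,"dz":-0.01,"rz":-0.7}
    - {"hand":0,"dx":0.017,"dy":-0.04,"dz":-0.01,"rz":-0.7}
    - {"hand":0,"dx":0.017,"dy":-0.04,"dz":-0.01,"rz":-0.7}
    - {"hand":0,"dx":0.017,"dy":-0.04,"dz":-0.01,"rz":-0.7}
    - {"hand":0,"dx":0.017,"dy":-0.04,"dz":-0.01,"rz":-0.7}
    - {"hand":0,"dx":0.017,"dy":-0.04,"dz":-0.01,"rz":-0.7}
    - {"hand":0,"dx":0.017,"dy":-0.04,"dz":-0.01,"rz":-0.7}
  force: 30

```text
validation failed for argument at $.co...
```

>>> servo_tool:
  commands:
    - {"dy":-0.042,"rz":-0.65}
    - {"dy":-0.042,"rz":-0.65}
    - {"dy":-0.042,"rz":-0.65}
    - {"dy":-0.042,"rz":-0.65}
    - {"dy":-0.042,"rz":-0.65}
    - {"dy":-0.042,"rz":-0.65}
    - {"dy":-0.042,"rz":-0.65}
    - {"dy":-0.042,"rz":-0.65}
    - {"dy":-0.042,"rz":-0.65}
    - {"dy":-0.042,"rz":-0.65}

```text
validation failed for argument at $.co...
```

>>> servo_tool:
  commands:
    - {"hand":0,"dx":0.017,"dy":-0.04,"dz":-0.01,"rx":0,"ry":0,"rz":-0.7}
    - {"hand":0,"dx":0.017,"dy":-0.04,"dz":-0.01,"rx":0,"ry":0,"rz":-0.7}
    - {"hand":0,"dx":0.017,"dy":-0.04,"dz":-0.01,"rx":0,"ry":0,"rz":-0.7}
    - {"hand":0,"dx":0.017,"dy":-0.04,"dz":-0.01,"rx":0,"ry":0,"rz":-0.7}
    - {"hand":0,"dx":0.017,"dy":-0.04,"dz":-0.01,"rx":0,"ry":0,"rz":-0.7}
    - {"hand":0,"dx":0.017,"dy":-0.04,"dz":-0.01,"rx":0,"ry":0,"rz":-0.7}
    - {"hand":0,"dx":0.017,"dy":-0.04,"dz":-0.01,"rx":0,"ry":0,"rz":-0.7}
    - {"hand":0,"dx":0.017,"dy":-0.04,"dz":-0.01,"rx":0,"ry":0,"rz":-0.7}
    - {"hand":0,"dx":0.017,"dy":-0.04,"dz":-0.01,"rx":0,"ry":0,"rz":-0.7}
    - {"hand":0,"dx":0.017,"dy":-0.04,"dz":-0.01,"rx":0,"ry":0,"rz":-0.7}
  force: 30

```text
time: 1.1
ee_pos: [0.4425, 0.2704, 0.1449]
orientation: [0.531, 0.847, -0.0, 0.0]
force: [1.1, 1.2, 0.3]
width: 0.0852
grasp_force: 0.0
```

>>> servo_tool:
  commands:
    - {"hand":0,"dx":0,"dy":-0.042,"dz":0,"rx":0,"ry":0,"rz":-0.65}
    - {"hand":0,"dx":0,"dy":-0.042,"dz":0,"rx":0,"ry":0,"rz":-0.65}
    - {"hand":0,"dx":0,"dy":-0.042,"dz":0,"rx":0,"ry":0,"rz":-0.65}
    - {"hand":0,"dx":0,"dy":-0.042,"dz":0,"rx":0,"ry":0,"rz":-0.65}
    - {"hand":0,"dx":0,"dy":-0.042,"dz":0,"rx":0,"ry":0,"rz":-0.65}
    - {"hand":0,"dx":0,"dy":-0.042,"dz":0,"rx":0,"ry":0,"rz":-0.65}
    - {"hand":0,"dx":0,"dy":-0.042,"dz":0,"rx":0,"ry":0,"rz":-0.65}
    - {"hand":0,"dx":0,"dy":-0.042,"dz":0,"rx":0,"ry":0,"rz":-0.65}
    - {"hand":0,"dx":0,"dy":-0.042,"dz":0,"rx":0,"ry":0,"rz":-0.65}
    - {"hand":0,"dx":0,"dy":-0.042,"dz":0,"rx":0,"ry":0,"rz":-0.65}

```text
time: 2.1
ee_pos: [0.4419, -0.1497, 0.1452]
orientation: [0.784, 0.621, -0.0, -0.0]
force: [1.8, -0.1, 0.0]
width: 0.0852
grasp_force: 0.0
```

```bash
python3 - <<'E'
from h import *
c=snap('wrist','w1'); im=c['color']
cv2.imwrite('pics/w1b.png',cv2.resize(im,(800,600),interpolation=cv2.INTER_CUBIC))
print(observe()['ee_pos'],pix(c,[[.4445,-.1487,.046],[.43,-.258,.008],[.565,-.285,.046],[.4475,-.3785,.011]])*800/560)
E
```

```text
[ 0.44188535 -0.15678073  0.1456547 ] [[414.32186769 301.08286343]
 [429.6606904  441.19332576]
 [670.63045349 472.59616138]
 [488.79220081 574.51959892]]
```

View pics/w1b.png

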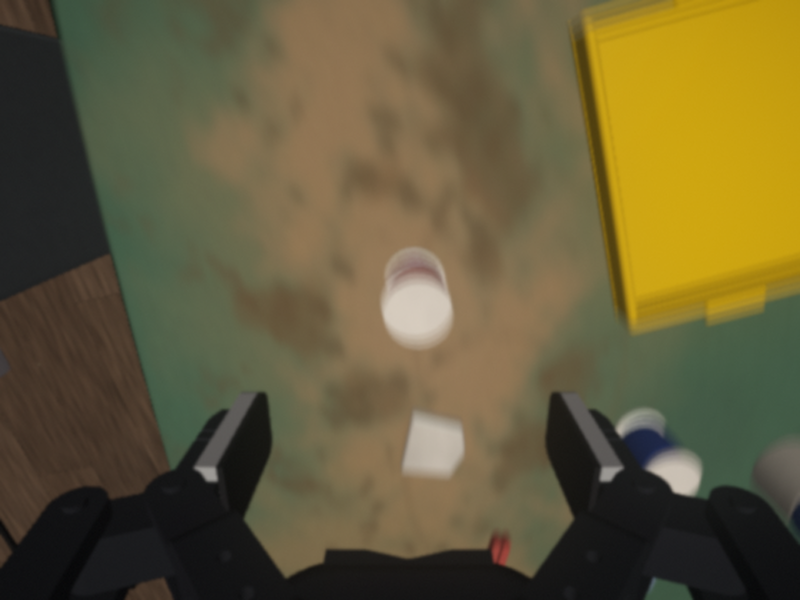

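Wrist view: red reel top at (418,313), predicted (414,301); white chalk at (434,445), predicted (430,441). This agrees within a few mm, apart from motion. I'll check where the arm settled and descend.

>>> servo_tool:
  commands:
    - {"hand":0,"dx":0,"dy":0,"dz":0,"rx":0,"ry":0,"rz":0}

```text
time: 2.25
ee_pos: [0.4418, -0.1508, 0.1452]
orientation: [0.785, 0.62, -0.0, 0.0]
force: [-0.4, 0.9, -0.0]
width: 0.0855
grasp_force: 0.0
```

```bash
python3 - <<'E'
from h import *
c=snap('wrist','w2')
print(observe()['ee_pos'],pix(c,[[.4445,-.1487,.046],[.43,-.258,.008],[.565,-.285,.046]])*800/560)
g=c['color'].astype(int); m=((g.min(2)>150)).astype('uint8')
n,l,s,ct=cv2.connectedComponentsWithStats(m)
for i in range(1,n):
    if s[i,4]>150: print(ct[i]*800/560,s[i]*800/560)
E
```

```text
[ 0.44183376 -0.14883795  0.14512288] [[413.90614515 298.86403929]
 [429.81191113 439.46773399]
 [671.13426835 470.12687312]]
[411.52557319 252.37213404] [384.28571429 244.28571429  58.57142857  27.14285714 231.42857143]
[413.97401148 297.29990434] [ 380.          264.28571429   70.           67.14285714 2560.        ]
[635.15337423 412.78702892] [615.71428571 404.28571429  48.57142857  27.14285714 232.85714286]
[432.92016807 437.82286599] [ 404.28571429  408.57142857   58.57142857   57.14285714 1845.71428571]
[676.69039146 465.74139976] [ 645.71428571  445.71428571   57.14285714   47.14285714 1204.28571429]
```

>>> servo_tool:
  commands:
    - {"hand":0,"dx":0.0027,"dy":0,"dz":-0.035,"rx":0,"ry":0,"rz":0}
    - {"hand":0,"dx":0,"dy":0,"dz":-0.035,"rx":0,"ry":0,"rz":0}
    - {"hand":0,"dx":0,"dy":0,"dz":-0.035,"rx":0,"ry":0,"rz":0}
    - {"hand":0,"dx":0,"dy":0,"dz":-0.022,"rx":0,"ry":0,"rz":0}
    - {"hand":0,"dx":0,"dy":0,"dz":0,"rx":0,"ry":0,"rz":0}
    - {"hand":255,"dx":0,"dy":0,"dz":0,"rx":0,"ry":0,"rz":0}
    - {"hand":255,"dx":0,"dy":0,"dz":0,"rx":0,"ry":0,"rz":0}
    - {"hand":255,"dx":0,"dy":0,"dz":0,"rx":0,"ry":0,"rz":0}
    - {"hand":255,"dx":0,"dy":0,"dz":0,"rx":0,"ry":0,"rz":0}
    - {"hand":255,"dx":0,"dy":0,"dz":0,"rx":0,"ry":0,"rz":0}

```text
time: 3.3
ee_pos: [0.4461, -0.1482, 0.0203]
orientation: [0.783, 0.622, 0.0, 0.0]
force: [0.2, 1.4, 9.8]
width: 0.0315
grasp_force: 28.3
```

>>> servo_tool:
  commands:
    - {"hand":255,"dx":0,"dy":0,"dz":0.025,"rx":0,"ry":0,"rz":0}
    - {"hand":255,"dx":0.005,"dy":0,"dz":0.035,"rx":0,"ry":0,"rz":0}
    - {"hand":255,"dx":0.03,"dy":0.013,"dz":0,"rx":0,"ry":0,"rz":0.6}
    - {"hand":255,"dx":0.04,"dy":0.017,"dz":0,"rx":0,"ry":0,"rz":0.7}
    - {"hand":255,"dx":0.04,"dy":0.018,"dz":0,"rx":0,"ry":0,"rz":0.7}
    - {"hand":255,"dx":0.03,"dy":0.016,"dz":0,"rx":0,"ry":0,"rz":0.6}
    - {"hand":255,"dx":0.02,"dy":0.008,"dz":0,"rx":0,"ry":0,"rz":0.2}
    - {"hand":255,"dx":0,"dy":0,"dz":0,"rx":0,"ry":0,"rz":0}
    - {"hand":255,"dx":0,"dy":0,"dz":0,"rx":0,"ry":0,"rz":0}

```text
time: 4.2
ee_pos: [0.6102, -0.0762, 0.0794]
orientation: [0.684, 0.73, -0.001, -0.0]
force: [0.1, -0.2, -0.7]
width: 0.0309
grasp_force: 29.6
```

>>> servo_tool:
  commands:
    - {"hand":255,"dx":0,"dy":0,"dz":-0.025,"rx":0,"ry":0,"rz":0}
    - {"hand":255,"dx":0,"dy":0,"dz":-0.02,"rx":0,"ry":0,"rz":0}
    - {"hand":255,"dx":0,"dy":0,"dz":-0.006,"rx":0,"ry":0,"rz":0}
    - {"hand":255,"dx":0,"dy":0,"dz":-0.003,"rx":0,"ry":0,"rz":0}
    - {"hand":255,"dx":0,"dy":0,"dz":-0.001,"rx":0,"ry":0,"rz":0}
    - {"hand":255,"dx":0,"dy":0,"dz":0,"rx":0,"ry":0,"rz":0}
    - {"hand":255,"dx":0,"dy":0,"dz":0,"rx":0,"ry":0,"rz":0}

```text
time: 4.9
ee_pos: [0.6109, -0.0764, 0.0249]
orientation: [0.684, 0.73, -0.0, -0.0]
force: [0.8, 0.3, -1.1]
width: 0.0311
grasp_force: 29.6
```

>>> servo_tool:
  commands:
    - {"hand":255,"dx":0,"dy":0,"dz":-0.001,"rx":0,"ry":0,"rz":0}
    - {"hand":255,"dx":0,"dy":0,"dz":-0.0005,"rx":0,"ry":0,"rz":0}
    - {"hand":120,"dx":0,"dy":0,"dz":0,"rx":0,"ry":0,"rz":0}
    - {"hand":70,"dx":0,"dy":0,"dz":0,"rx":0,"ry":0,"rz":0}
    - {"hand":70,"dx":0,"dy":0,"dz":0,"rx":0,"ry":0,"rz":0}
    - {"hand":70,"dx":0,"dy":0,"dz":0,"rx":0,"ry":0,"rz":0}

```text
time: 5.5
ee_pos: [0.6106, -0.0762, 0.0226]
orientation: [0.684, 0.73, -0.001, -0.001]
force: [0.2, -0.3, -0.5]
width: 0.0619
grasp_force: 0.0
```

>>> servo_tool:
  commands:
    - {"hand":70,"dx":0,"dy":0,"dz":0.04,"rx":0,"ry":0,"rz":0}
    - {"hand":70,"dx":0,"dy":0,"dz":0.04,"rx":0,"ry":0,"rz":0}
    - {"hand":0,"dx":-0.0076,"dy":-0.035,"dz":0,"rx":0,"ry":0,"rz":0}
    - {"hand":0,"dx":-0.009,"dy":-0.042,"dz":0,"rx":0,"ry":0,"rz":0}
    - {"hand":0,"dx":-0.01,"dy":-0.045,"dz":0,"rx":0,"ry":0,"rz":0}
    - {"hand":0,"dx":-0.009,"dy":-0.042,"dz":0,"rx":0,"ry":0,"rz":0}
    - {"hand":0,"dx":-0.007,"dy":-0.03,"dz":0,"rx":0,"ry":0,"rz":0}
    - {"hand":0,"dx":-0.003,"dy":-0.015,"dz":0,"rx":0,"ry":0,"rz":0}
    - {"hand":0,"dx":0,"dy":0,"dz":0,"rx":0,"ry":0,"rz":0}
    - {"hand":0,"dx":0,"dy":0,"dz":0,"rx":0,"ry":0,"rz":0}

```text
time: 6.5
ee_pos: [0.5654, -0.2837, 0.1023]
orientation: [0.683, 0.73, -0.0, -0.001]
force: [0.8, 0.3, -0.8]
width: 0.0851
grasp_force: 0.0
```

```bash
python3 - <<'E'
from h import *
c=snap('top','t2')
im=c['color'][160:260,260:450]; cv2.imwrite('pics/t2b.png',cv2.resize(im,None,fx=4.2,fy=4.2,interpolation=cv2.INTER_CUBIC))
c=snap('wrist','w3'); cv2.imwrite('pics/w3b.png',cv2.resize(c['color'],(800,600)))
print(observe()['ee_pos'],pix(c,[[.565,-.285,.046],[.5487,-.403,.008],[.609,-.076,.05]])*800/560)
g=c['color'].astype(int); m=((g.min(2)>150)).astype('uint8')
n,l,s,ct=cv2.connectedComponentsWithStats(m)
for i in range(1,n):
    if s[i,4]>150: print(ct[i]*800/560,s[i]*800/560)
E
```

```text
[ 0.565761   -0.28281325  0.10238043] [[ 408.5351921   344.82146832]
 [ 366.05539252  502.55244532]
 [ 605.02963458 -287.09651441]]
[131.07243603 239.55873464] [  87.14285714  185.71428571   85.71428571  101.42857143 4051.42857143]
[409.50489943 287.37493553] [375.71428571 275.71428571  68.57142857  35.71428571 395.71428571]
[730.72778668 361.01130706] [ 674.28571429  280.          125.71428571  197.14285714 4837.14285714]
[409.56685714 345.01314286] [ 368.57142857  307.14285714   84.28571429   77.14285714 3571.42857143]
```

View pics/w3b.png

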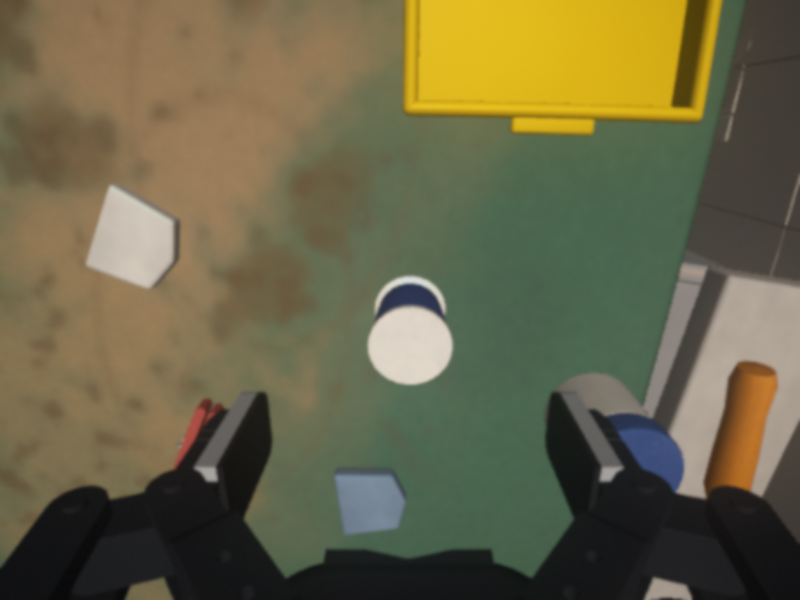

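The blue reel's top is at (410,345), as predicted. The pot is clear on the right and the blue chalk is at (368,500). Grasping the blue reel.

>>> servo_tool:
  commands:
    - {"hand":0,"dx":-0.0008,"dy":-0.002,"dz":-0.03,"rx":0,"ry":0,"rz":0}
    - {"hand":0,"dx":0,"dy":0,"dz":-0.03,"rx":0,"ry":0,"rz":0}
    - {"hand":0,"dx":0,"dy":0,"dz":-0.022,"rx":0,"ry":0,"rz":0}
    - {"hand":0,"dx":0,"dy":0,"dz":0,"rx":0,"ry":0,"rz":0}
    - {"hand":255,"dx":0,"dy":0,"dz":0,"rx":0,"ry":0,"rz":0}
    - {"hand":255,"dx":0,"dy":0,"dz":0,"rx":0,"ry":0,"rz":0}
    - {"hand":255,"dx":0,"dy":0,"dz":0,"rx":0,"ry":0,"rz":0}
    - {"hand":255,"dx":0,"dy":0,"dz":0,"rx":0,"ry":0,"rz":0}
    - {"hand":255,"dx":0,"dy":0,"dz":0,"rx":0,"ry":0,"rz":0}

```text
time: 7.5
ee_pos: [0.5649, -0.2873, 0.0216]
orientation: [0.684, 0.73, -0.0, 0.0]
force: [0.3, 1.5, 5.6]
width: 0.0318
grasp_force: 27.6
```

View pics/t2b.png

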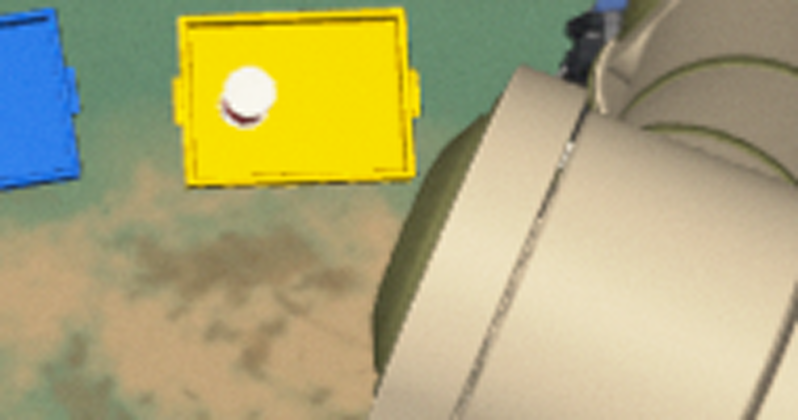

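The red reel stands upright in the yellow tray at (248,95), left of centre. The right half is free for the blue reel.

>>> servo_tool:
  commands:
    - {"hand":255,"dx":0,"dy":0,"dz":0.025,"rx":0,"ry":0,"rz":0}
    - {"hand":255,"dx":0,"dy":0,"dz":0.035,"rx":0,"ry":0,"rz":0}
    - {"hand":255,"dx":0.011,"dy":0.03,"dz":0,"rx":0,"ry":0,"rz":0}
    - {"hand":255,"dx":0.013,"dy":0.04,"dz":0,"rx":0,"ry":0,"rz":0}
    - {"hand":255,"dx":0.013,"dy":0.04,"dz":0,"rx":0,"ry":0,"rz":0}
    - {"hand":255,"dx":0.011,"dy":0.03,"dz":0,"rx":0,"ry":0,"rz":0}
    - {"hand":255,"dx":0,"dy":0,"dz":-0.02,"rx":0,"ry":0,"rz":0}
    - {"hand":255,"dx":0,"dy":0,"dz":-0.018,"rx":0,"ry":0,"rz":0}
    - {"hand":255,"dx":0,"dy":0,"dz":-0.01,"rx":0,"ry":0,"rz":0}
    - {"hand":255,"dx":0,"dy":0,"dz":0,"rx":0,"ry":0,"rz":0}

```text
time: 8.5
ee_pos: [0.6113, -0.1473, 0.0315]
orientation: [0.684, 0.73, -0.001, -0.002]
force: [0.7, -0.7, -0.4]
width: 0.0318
grasp_force: 29.3
```

>>> servo_tool:
  commands:
    - {"hand":255,"dx":0,"dy":0,"dz":-0.004,"rx":0,"ry":0,"rz":0}
    - {"hand":255,"dx":0,"dy":0,"dz":-0.0015,"rx":0,"ry":0,"rz":0}
    - {"hand":255,"dx":0,"dy":0,"dz":-0.001,"rx":0,"ry":0,"rz":0}
    - {"hand":255,"dx":0,"dy":0,"dz":0,"rx":0,"ry":0,"rz":0}
    - {"hand":255,"dx":0,"dy":0,"dz":0,"rx":0,"ry":0,"rz":0}
    - {"hand":120,"dx":0,"dy":0,"dz":0,"rx":0,"ry":0,"rz":0}
    - {"hand":70,"dx":0,"dy":0,"dz":0,"rx":0,"ry":0,"rz":0}
    - {"hand":70,"dx":0,"dy":0,"dz":0,"rx":0,"ry":0,"rz":0}
    - {"hand":70,"dx":0,"dy":0,"dz":0,"rx":0,"ry":0,"rz":0}

```text
time: 9.4
ee_pos: [0.6122, -0.1473, 0.0262]
orientation: [0.684, 0.73, -0.001, -0.001]
force: [-0.4, -0.1, 0.4]
width: 0.0618
grasp_force: 0.0
```

```bash
python3 - <<'E'
from h import *
c=load('top0');s=load('scene0')
for z in (0,.1,.2,.3,.4,.5,.6): print(z,w(c,688*.7,280*.7,z)[:2].round(3),w(s,668*.7,402*.7,z)[:2].round(3), 'sleeve', w(c,228*.7,80*.7,z)[:2].round(2), w(s,395*.7,133*.7,z)[:2].round(2))
E
```

```text
0 [ 0.584 -0.557] [ 0.686 -0.479] sleeve [1.01 0.42] [1.16 0.56]
0.1 [ 0.566 -0.511] [ 0.586 -0.488] sleeve [0.96 0.39] [1.01 0.44]
0.2 [ 0.548 -0.465] [ 0.486 -0.497] sleeve [0.91 0.36] [0.86 0.31]
0.3 [ 0.53  -0.419] [ 0.386 -0.506] sleeve [0.86 0.33] [0.7  0.19]
0.4 [ 0.512 -0.373] [ 0.286 -0.515] sleeve [0.81 0.3 ] [0.55 0.06]
0.5 [ 0.493 -0.327] [ 0.186 -0.524] sleeve [0.75 0.27] [ 0.4  -0.06]
0.6 [ 0.475 -0.281] [ 0.087 -0.533] sleeve [0.7  0.24] [ 0.24 -0.19]
```

>>> servo_tool:
  commands:
    - {"hand":70,"dx":0,"dy":0,"dz":0.04,"rx":0,"ry":0,"rz":0}
    - {"hand":70,"dx":0,"dy":0,"dz":0.04,"rx":0,"ry":0,"rz":0}
    - {"hand":0,"dx":-0.006,"dy":-0.026,"dz":0,"rx":0,"ry":0,"rz":-1.4}
    - {"hand":0,"dx":-0.006,"dy":-0.026,"dz":0,"rx":0,"ry":0,"rz":-1.4}
    - {"hand":0,"dx":-0.006,"dy":-0.026,"dz":0,"rx":0,"ry":0,"rz":-1.4}
    - {"hand":0,"dx":-0.006,"dy":-0.026,"dz":0,"rx":0,"ry":0,"rz":-1.4}
    - {"hand":0,"dx":-0.006,"dy":-0.026,"dz":0,"rx":0,"ry":0,"rz":-1.4}

```text
time: 10.1
ee_pos: [0.5819, -0.2781, 0.1063]
orientation: [0.901, 0.434, -0.0, -0.001]
force: [-0.1, 0.7, 0.4]
width: 0.0852
grasp_force: 0.0
```

>>> servo_tool:
  commands:
    - {"hand":0,"dx":-0.0064,"dy":-0.025,"dz":0,"rx":0,"ry":0,"rz":-1.4}
    - {"hand":0,"dx":-0.0064,"dy":-0.025,"dz":0,"rx":0,"ry":0,"rz":-1.4}
    - {"hand":0,"dx":-0.0064,"dy":-0.025,"dz":0,"rx":0,"ry":0,"rz":-1.4}
    - {"hand":0,"dx":-0.0064,"dy":-0.025,"dz":0,"rx":0,"ry":0,"rz":-1.4}
    - {"hand":0,"dx":-0.0064,"dy":-0.025,"dz":0,"rx":0,"ry":0,"rz":-1.4}
    - {"hand":0,"dx":0,"dy":-0.001,"dz":0,"rx":0,"ry":0,"rz":-0.2}
    - {"hand":0,"dx":0,"dy":0,"dz":0,"rx":0,"ry":0,"rz":0}
    - {"hand":0,"dx":0,"dy":0,"dz":0,"rx":0,"ry":0,"rz":0}

```text
time: 10.9
ee_pos: [0.5506, -0.402, 0.1058]
orientation: [0.997, 0.076, -0.0, -0.001]
force: [-0.7, -0.0, 0.1]
width: 0.0856
grasp_force: 0.0
```

```bash
python3 - <<'E'
from h import *
c=snap('wrist','w4'); cv2.imwrite('pics/w4b.png',cv2.resize(c['color'],(800,600)))
print(observe()['ee_pos'],observe()['orientation'],pix(c,[[.5487,-.403,.008]])*800/560)
E
```

```text
[ 0.55074373 -0.40187739  0.1059287 ] [ 9.97103785e-01  7.60401743e-02  8.06696082e-05 -1.38812133e-03] [[409.46013023 308.1441018 ]]
```

View pics/w4b.png

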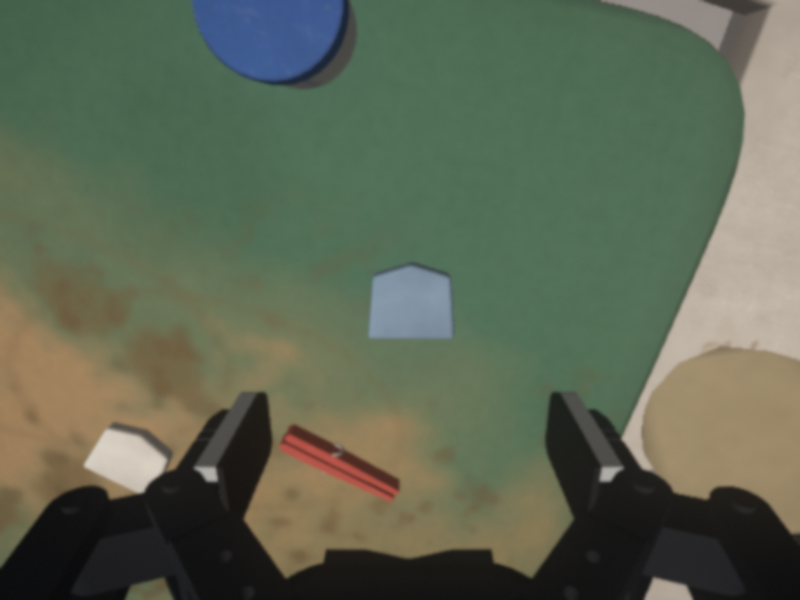

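The blue chalk is centred at (411,303), square to the jaws and exactly as predicted. Descending.

>>> servo_tool:
  commands:
    - {"hand":0,"dx":-0.002,"dy":-0.001,"dz":-0.03,"rx":0,"ry":0,"rz":0}
    - {"hand":0,"dx":0,"dy":0,"dz":-0.03,"rx":0,"ry":0,"rz":0}
    - {"hand":50,"dx":0,"dy":0,"dz":-0.02,"rx":0,"ry":0,"rz":0}
    - {"hand":80,"dx":0,"dy":0,"dz":-0.011,"rx":0,"ry":0,"rz":0}
    - {"hand":80,"dx":0,"dy":0,"dz":0,"rx":0,"ry":0,"rz":0}
    - {"hand":80,"dx":0,"dy":0,"dz":0,"rx":0,"ry":0,"rz":0}

```text
time: 11.55
ee_pos: [0.5486, -0.4043, 0.0159]
orientation: [0.997, 0.075, 0.0, -0.001]
force: [-0.0, -0.2, 0.3]
width: 0.0586
grasp_force: 0.0
```

>>> servo_tool:
  commands:
    - {"hand":150,"dx":0,"dy":0,"dz":0,"rx":0,"ry":0,"rz":0}
    - {"hand":255,"dx":0,"dy":0,"dz":0,"rx":0,"ry":0,"rz":0}
    - {"hand":255,"dx":0,"dy":0,"dz":0,"rx":0,"ry":0,"rz":0}
    - {"hand":255,"dx":0,"dy":0,"dz":0,"rx":0,"ry":0,"rz":0}
    - {"hand":255,"dx":0,"dy":0,"dz":0,"rx":0,"ry":0,"rz":0}

```text
time: 12.05
ee_pos: [0.5487, -0.4046, 0.0168]
orientation: [0.997, 0.075, 0.001, -0.0]
force: [-0.7, 0.2, 5.8]
width: 0.0402
grasp_force: 29.7
```

>>> servo_tool:
  commands:
    - {"hand":255,"dx":0,"dy":0,"dz":0.02,"rx":0,"ry":0,"rz":0}
    - {"hand":255,"dx":0,"dy":0,"dz":0.035,"rx":0,"ry":0,"rz":0}
    - {"hand":255,"dx":0.002,"dy":0.02,"dz":0.03,"rx":0,"ry":0,"rz":0}
    - {"hand":255,"dx":0.002,"dy":0.035,"dz":0,"rx":0,"ry":0,"rz":0.8}
    - {"hand":255,"dx":0.002,"dy":0.04,"dz":0,"rx":0,"ry":0,"rz":0.9}
    - {"hand":255,"dx":0.002,"dy":0.04,"dz":0,"rx":0,"ry":0,"rz":0.9}
    - {"hand":255,"dx":0.002,"dy":0.04,"dz":0,"rx":0,"ry":0,"rz":0.9}
    - {"hand":255,"dx":0.002,"dy":0.04,"dz":0,"rx":0,"ry":0,"rz":0.9}
    - {"hand":255,"dx":0.002,"dy":0.04,"dz":0,"rx":0,"ry":0,"rz":0.9}
    - {"hand":255,"dx":0.002,"dy":0.04,"dz":0,"rx":0,"ry":0,"rz":0.9}
  force: 40

```text
time: 13.05
ee_pos: [0.5645, -0.1077, 0.1011]
orientation: [0.921, 0.391, 0.001, -0.0]
force: [0.5, -1.3, -0.3]
width: 0.0401
grasp_force: 39.9
```

>>> servo_tool:
  commands:
    - {"hand":255,"dx":0.002,"dy":0.04,"dz":0,"rx":0,"ry":0,"rz":0.9}
    - {"hand":255,"dx":0.002,"dy":0.04,"dz":0,"rx":0,"ry":0,"rz":0.9}
    - {"hand":255,"dx":0.002,"dy":0.04,"dz":0,"rx":0,"ry":0,"rz":0.9}
    - {"hand":255,"dx":0.002,"dy":0.04,"dz":0,"rx":0,"ry":0,"rz":0.9}
    - {"hand":255,"dx":0.002,"dy":0.04,"dz":0,"rx":0,"ry":0,"rz":0.9}
    - {"hand":255,"dx":0.002,"dy":0.04,"dz":0,"rx":0,"ry":0,"rz":0.9}
    - {"hand":255,"dx":0.002,"dy":0.04,"dz":0,"rx":0,"ry":0,"rz":0.9}
    - {"hand":255,"dx":0.002,"dy":0.04,"dz":0,"rx":0,"ry":0,"rz":0.9}
    - {"hand":255,"dx":0.002,"dy":0.025,"dz":0,"rx":0,"ry":0,"rz":0}
    - {"hand":255,"dx":0,"dy":0.015,"dz":0,"rx":0,"ry":0,"rz":0}

```text
time: 14.05
ee_pos: [0.5823, 0.2537, 0.1008]
orientation: [0.713, 0.702, 0.0, -0.001]
force: [-0.3, 0.4, -0.4]
width: 0.0398
grasp_force: 39.9
```

```bash
python3 - <<'E'
from h import *
c=snap('wrist','w5'); cv2.imwrite('pics/w5b.png',cv2.resize(c['color'],(800,600)))
print(observe()['ee_pos'],observe()['orientation'])
E
```

```text
[0.58194936 0.25538941 0.10053166] [ 7.12194172e-01  7.01981480e-01  4.92998164e-04 -1.10438711e-03]
```

View pics/w5b.png

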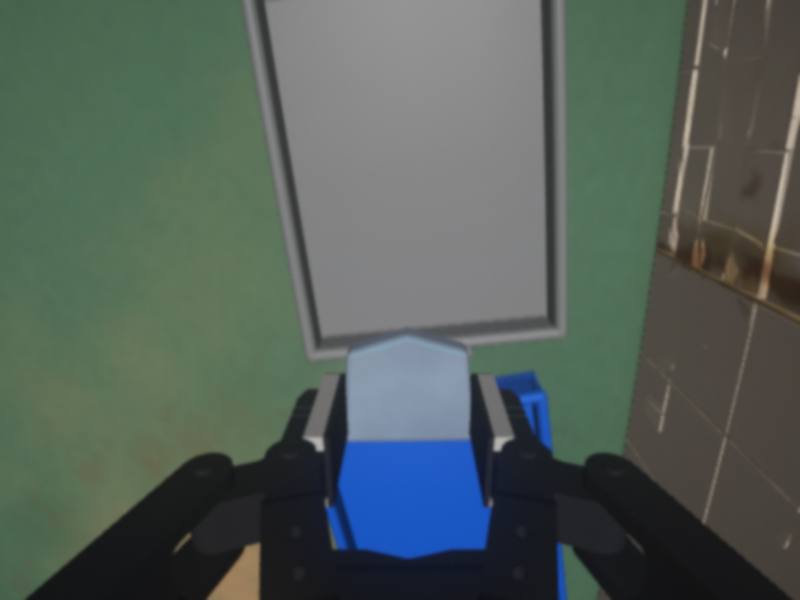

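The grey tray is ahead, with its near rim at (440,345). The blue chalk is held squarely at (408,390). Turning 5° and lowering into the near half.

>>> servo_tool:
  commands:
    - {"hand":255,"dx":0.003,"dy":0.011,"dz":0,"rx":0,"ry":0,"rz":0.45}
    - {"hand":255,"dx":0.003,"dy":0.011,"dz":0,"rx":0,"ry":0,"rz":0.45}
    - {"hand":255,"dx":0,"dy":0,"dz":-0.02,"rx":0,"ry":0,"rz":0}
    - {"hand":255,"dx":0,"dy":0,"dz":-0.03,"rx":0,"ry":0,"rz":0}
    - {"hand":255,"dx":0,"dy":0,"dz":-0.018,"rx":0,"ry":0,"rz":0}
    - {"hand":255,"dx":0,"dy":0,"dz":-0.008,"rx":0,"ry":0,"rz":0}
    - {"hand":255,"dx":0,"dy":0,"dz":0,"rx":0,"ry":0,"rz":0}
    - {"hand":255,"dx":0,"dy":0,"dz":0,"rx":0,"ry":0,"rz":0}

```text
time: 14.9
ee_pos: [0.5889, 0.2723, 0.0248]
orientation: [0.68, 0.733, -0.0, -0.0]
force: [0.5, 1.4, -1.0]
width: 0.0396
grasp_force: 39.9
```

>>> servo_tool:
  commands:
    - {"hand":255,"dx":0,"dy":0.003,"dz":-0.002,"rx":0,"ry":0,"rz":0}
    - {"hand":255,"dx":0,"dy":0,"dz":-0.0015,"rx":0,"ry":0,"rz":0}
    - {"hand":255,"dx":0,"dy":0,"dz":-0.001,"rx":0,"ry":0,"rz":0}
    - {"hand":255,"dx":0,"dy":0,"dz":0,"rx":0,"ry":0,"rz":0}
    - {"hand":120,"dx":0,"dy":0,"dz":0,"rx":0,"ry":0,"rz":0}
    - {"hand":90,"dx":0,"dy":0,"dz":0,"rx":0,"ry":0,"rz":0}
    - {"hand":90,"dx":0,"dy":0,"dz":0,"rx":0,"ry":0,"rz":0}

```text
time: 15.6
ee_pos: [0.5881, 0.2758, 0.0196]
orientation: [0.68, 0.733, -0.001, -0.001]
force: [0.3, -0.2, -0.5]
width: 0.0554
grasp_force: 0.0
```

>>> servo_tool:
  commands:
    - {"hand":90,"dx":0,"dy":0,"dz":0.03,"rx":0,"ry":0,"rz":0}
    - {"hand":90,"dx":0,"dy":0,"dz":0.04,"rx":0,"ry":0,"rz":0}
    - {"hand":0,"dx":-0.011,"dy":-0.038,"dz":0.01,"rx":0,"ry":0,"rz":0.7}
    - {"hand":0,"dx":-0.011,"dy":-0.038,"dz":0,"rx":0,"ry":0,"rz":0.75}
    - {"hand":0,"dx":-0.011,"dy":-0.038,"dz":0,"rx":0,"ry":0,"rz":0.75}
    - {"hand":0,"dx":-0.011,"dy":-0.038,"dz":0,"rx":0,"ry":0,"rz":0.75}
    - {"hand":0,"dx":-0.011,"dy":-0.038,"dz":0,"rx":0,"ry":0,"rz":0.75}
    - {"hand":0,"dx":-0.011,"dy":-0.038,"dz":0,"rx":0,"ry":0,"rz":0.75}
    - {"hand":0,"dx":-0.011,"dy":-0.038,"dz":0,"rx":0,"ry":0,"rz":0.75}
    - {"hand":0,"dx":-0.011,"dy":-0.038,"dz":0,"rx":0,"ry":0,"rz":0.75}

```text
time: 16.6
ee_pos: [0.4997, -0.0297, 0.0997]
orientation: [0.421, 0.907, -0.001, -0.0]
force: [0.3, -0.6, 0.4]
width: 0.0849
grasp_force: 0.0
```

>>> servo_tool:
  commands:
    - {"hand":0,"dx":-0.011,"dy":-0.038,"dz":0,"rx":0,"ry":0,"rz":0.75}
    - {"hand":0,"dx":-0.011,"dy":-0.038,"dz":0,"rx":0,"ry":0,"rz":0.75}
    - {"hand":0,"dx":-0.011,"dy":-0.038,"dz":0,"rx":0,"ry":0,"rz":0.75}
    - {"hand":0,"dx":-0.011,"dy":-0.038,"dz":0,"rx":0,"ry":0,"rz":0.75}
    - {"hand":0,"dx":-0.011,"dy":-0.038,"dz":0,"rx":0,"ry":0,"rz":0.75}
    - {"hand":0,"dx":-0.011,"dy":-0.035,"dz":0,"rx":0,"ry":0,"rz":0.75}
    - {"hand":0,"dx":0,"dy":0,"dz":0,"rx":0,"ry":0,"rz":0}
    - {"hand":0,"dx":0,"dy":0,"dz":0,"rx":0,"ry":0,"rz":0}

```text
time: 17.4
ee_pos: [0.4336, -0.2543, 0.0996]
orientation: [0.201, 0.98, -0.001, -0.0]
force: [-0.2, 1.0, -0.4]
width: 0.0855
grasp_force: 0.0
```

```bash
python3 - <<'E'
from h import *
c=snap('wrist','w6'); cv2.imwrite('pics/w6b.png',cv2.resize(c['color'],(800,600)))
print(observe()['ee_pos'],observe()['orientation'],pix(c,[[.430,-.258,.008]])*800/560)
E
```

```text
[ 0.43413085 -0.25308185  0.09957648] [ 1.99597496e-01  9.79877761e-01 -6.03843432e-04 -2.20501864e-04] [[399.7675532  308.51035506]]
```

View pics/w6b.png

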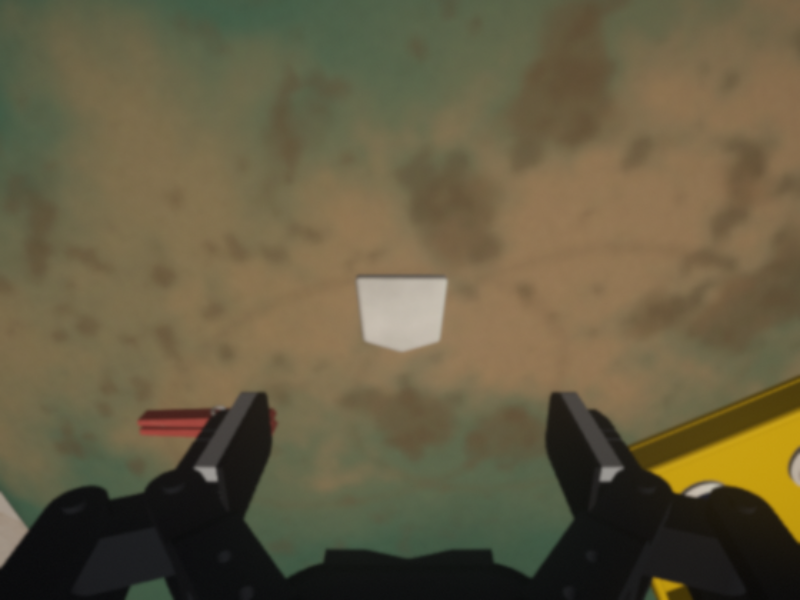

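The white chalk is square to the jaws, grip centre (402,308), as predicted; the peg at (205,422) is clear. Descending.

>>> servo_tool:
  commands:
    - {"hand":0,"dx":-0.004,"dy":-0.005,"dz":-0.03,"rx":0,"ry":0,"rz":0}
    - {"hand":0,"dx":0,"dy":0,"dz":-0.03,"rx":0,"ry":0,"rz":0}
    - {"hand":50,"dx":0,"dy":0,"dz":-0.016,"rx":0,"ry":0,"rz":0}
    - {"hand":80,"dx":0,"dy":0,"dz":-0.0075,"rx":0,"ry":0,"rz":0}
    - {"hand":80,"dx":0,"dy":0,"dz":0,"rx":0,"ry":0,"rz":0}
    - {"hand":150,"dx":0,"dy":0,"dz":0,"rx":0,"ry":0,"rz":0}
    - {"hand":255,"dx":0,"dy":0,"dz":0,"rx":0,"ry":0,"rz":0}
    - {"hand":255,"dx":0,"dy":0,"dz":0,"rx":0,"ry":0,"rz":0}
    - {"hand":255,"dx":0,"dy":0,"dz":0,"rx":0,"ry":0,"rz":0}
    - {"hand":255,"dx":0,"dy":0,"dz":0,"rx":0,"ry":0,"rz":0}

```text
time: 18.45
ee_pos: [0.4307, -0.2581, 0.0172]
orientation: [0.199, 0.98, -0.001, 0.001]
force: [-0.0, 2.2, 7.9]
width: 0.0394
grasp_force: 40.9
```

>>> servo_tool:
  commands:
    - {"hand":255,"dx":0,"dy":0,"dz":0.02,"rx":0,"ry":0,"rz":0}
    - {"hand":255,"dx":0,"dy":0,"dz":0.035,"rx":0,"ry":0,"rz":0}
    - {"hand":255,"dx":0.005,"dy":0.02,"dz":0.03,"rx":0,"ry":0,"rz":-0.5}
    - {"hand":255,"dx":0.009,"dy":0.04,"dz":0,"rx":0,"ry":0,"rz":-0.7}
    - {"hand":255,"dx":0.009,"dy":0.04,"dz":0,"rx":0,"ry":0,"rz":-0.7}
    - {"hand":255,"dx":0.009,"dy":0.04,"dz":0,"rx":0,"ry":0,"rz":-0.7}
    - {"hand":255,"dx":0.009,"dy":0.04,"dz":0,"rx":0,"ry":0,"rz":-0.7}
    - {"hand":255,"dx":0.01,"dy":0.04,"dz":0,"rx":0,"ry":0,"rz":-0.7}
    - {"hand":255,"dx":0.01,"dy":0.04,"dz":0,"rx":0,"ry":0,"rz":-0.7}
    - {"hand":255,"dx":0.01,"dy":0.04,"dz":0,"rx":0,"ry":0,"rz":-0.7}

```text
time: 19.45
ee_pos: [0.5016, 0.0434, 0.1017]
orientation: [0.466, 0.885, -0.0, -0.0]
force: [-0.1, -0.6, -1.3]
width: 0.04
grasp_force: 40.0
```

>>> servo_tool:
  commands:
    - {"hand":255,"dx":0.01,"dy":0.04,"dz":0,"rx":0,"ry":0,"rz":-0.7}
    - {"hand":255,"dx":0.01,"dy":0.04,"dz":0,"rx":0,"ry":0,"rz":-0.7}
    - {"hand":255,"dx":0.01,"dy":0.04,"dz":0,"rx":0,"ry":0,"rz":-0.7}
    - {"hand":255,"dx":0.01,"dy":0.04,"dz":0,"rx":0,"ry":0,"rz":-0.7}
    - {"hand":255,"dx":0.01,"dy":0.04,"dz":0,"rx":0,"ry":0,"rz":-0.7}
    - {"hand":255,"dx":0.01,"dy":0.04,"dz":0,"rx":0,"ry":0,"rz":-0.7}
    - {"hand":255,"dx":0.01,"dy":0.04,"dz":0,"rx":0,"ry":0,"rz":-0.7}
    - {"hand":255,"dx":0.008,"dy":0.025,"dz":0,"rx":0,"ry":0,"rz":0}
    - {"hand":255,"dx":0.003,"dy":0.01,"dz":0,"rx":0,"ry":0,"rz":0}
    - {"hand":255,"dx":0,"dy":0,"dz":0,"rx":0,"ry":0,"rz":0}

```text
time: 20.45
ee_pos: [0.582, 0.3578, 0.1011]
orientation: [0.673, 0.739, -0.0, -0.001]
force: [0.3, -0.7, -0.3]
width: 0.0395
grasp_force: 40.0
```

>>> servo_tool:
  commands:
    - {"hand":255,"dx":0,"dy":0.003,"dz":-0.02,"rx":0,"ry":0,"rz":0}
    - {"hand":255,"dx":0,"dy":0,"dz":-0.03,"rx":0,"ry":0,"rz":0}
    - {"hand":255,"dx":0,"dy":0,"dz":-0.018,"rx":0,"ry":0,"rz":0}
    - {"hand":255,"dx":0,"dy":0,"dz":-0.008,"rx":0,"ry":0,"rz":0}
    - {"hand":255,"dx":0,"dy":0,"dz":-0.002,"rx":0,"ry":0,"rz":0}
    - {"hand":255,"dx":0,"dy":0,"dz":0,"rx":0,"ry":0,"rz":0}
    - {"hand":255,"dx":0,"dy":0,"dz":0,"rx":0,"ry":0,"rz":0}

```text
time: 21.15
ee_pos: [0.5828, 0.3598, 0.0242]
orientation: [0.674, 0.739, 0.0, -0.0]
force: [0.4, -0.4, 0.4]
width: 0.0394
grasp_force: 40.0
```

>>> servo_tool:
  commands:
    - {"hand":255,"dx":0,"dy":0,"dz":-0.002,"rx":0,"ry":0,"rz":0}
    - {"hand":255,"dx":0,"dy":0,"dz":-0.0015,"rx":0,"ry":0,"rz":0}
    - {"hand":255,"dx":0,"dy":0,"dz":0,"rx":0,"ry":0,"rz":0}
    - {"hand":255,"dx":0,"dy":0,"dz":0,"rx":0,"ry":0,"rz":0}
    - {"hand":120,"dx":0,"dy":0,"dz":0,"rx":0,"ry":0,"rz":0}
    - {"hand":90,"dx":0,"dy":0,"dz":0,"rx":0,"ry":0,"rz":0}
    - {"hand":90,"dx":0,"dy":0,"dz":0,"rx":0,"ry":0,"rz":0}
    - {"hand":90,"dx":0,"dy":0,"dz":0.03,"rx":0,"ry":0,"rz":0}
    - {"hand":90,"dx":0,"dy":0,"dz":0.04,"rx":0,"ry":0,"rz":0}

```text
time: 22.05
ee_pos: [0.5809, 0.359, 0.0882]
orientation: [0.674, 0.739, -0.003, -0.001]
force: [1.0, 0.2, -0.4]
width: 0.0552
grasp_force: 0.0
```

>>> servo_tool:
  commands:
    - {"hand":60,"dx":-0.007,"dy":-0.025,"dz":0.005,"rx":0,"ry":0,"rz":0}
    - {"hand":60,"dx":-0.007,"dy":-0.04,"dz":0.005,"rx":0,"ry":0,"rz":-0.3}
    - {"hand":60,"dx":-0.007,"dy":-0.04,"dz":0,"rx":0,"ry":0,"rz":-0.3}
    - {"hand":60,"dx":-0.007,"dy":-0.04,"dz":0,"rx":0,"ry":0,"rz":-0.3}
    - {"hand":60,"dx":-0.007,"dy":-0.04,"dz":0,"rx":0,"ry":0,"rz":-0.3}
    - {"hand":60,"dx":-0.007,"dy":-0.04,"dz":0,"rx":0,"ry":0,"rz":-0.3}
    - {"hand":60,"dx":-0.007,"dy":-0.04,"dz":0,"rx":0,"ry":0,"rz":-0.3}
    - {"hand":60,"dx":-0.007,"dy":-0.04,"dz":0,"rx":0,"ry":0,"rz":-0.3}
    - {"hand":60,"dx":-0.007,"dy":-0.04,"dz":0,"rx":0,"ry":0,"rz":-0.3}
    - {"hand":60,"dx":-0.007,"dy":-0.04,"dz":0,"rx":0,"ry":0,"rz":-0.3}

```text
time: 23.05
ee_pos: [0.5118, -0.0267, 0.0996]
orientation: [0.772, 0.636, -0.0, -0.001]
force: [0.9, 0.1, 0.1]
width: 0.0652
grasp_force: 0.0
```

>>> servo_tool:
  commands:
    - {"hand":60,"dx":-0.007,"dy":-0.04,"dz":0,"rx":0,"ry":0,"rz":-0.3}
    - {"hand":60,"dx":-0.007,"dy":-0.04,"dz":0,"rx":0,"ry":0,"rz":-0.3}
    - {"hand":60,"dx":-0.007,"dy":-0.04,"dz":0,"rx":0,"ry":0,"rz":-0.3}
    - {"hand":60,"dx":-0.007,"dy":-0.04,"dz":0,"rx":0,"ry":0,"rz":-0.3}
    - {"hand":60,"dx":-0.007,"dy":-0.04,"dz":0,"rx":0,"ry":0,"rz":-0.3}
    - {"hand":60,"dx":-0.007,"dy":-0.04,"dz":0,"rx":0,"ry":0,"rz":-0.3}
    - {"hand":60,"dx":-0.007,"dy":-0.04,"dz":0,"rx":0,"ry":0,"rz":-0.3}
    - {"hand":60,"dx":-0.007,"dy":-0.03,"dz":0,"rx":0,"ry":0,"rz":-0.3}
    - {"hand":60,"dx":-0.007,"dy":-0.025,"dz":0,"rx":0,"ry":0,"rz":0}
    - {"hand":60,"dx":0,"dy":0,"dz":0,"rx":0,"ry":0,"rz":0}

```text
time: 24.05
ee_pos: [0.4475, -0.3646, 0.0999]
orientation: [0.846, 0.533, -0.001, 0.001]
force: [-0.0, -0.4, 0.1]
width: 0.0655
grasp_force: 0.0
```

```bash
python3 - <<'E'
from h import *
c=snap('wrist','w7'); cv2.imwrite('pics/w7b.png',cv2.resize(c['color'],(800,600)))
print(observe()['ee_pos'],observe()['orientation'],pix(c,[[.4475,-.3785,.011]])*800/560)
E
```

```text
[ 0.44824404 -0.36211376  0.09959405] [ 8.45874993e-01  5.33380602e-01 -6.96165368e-04 -3.81553395e-04] [[421.83143627 334.9480864 ]]
```

View pics/w7b.png

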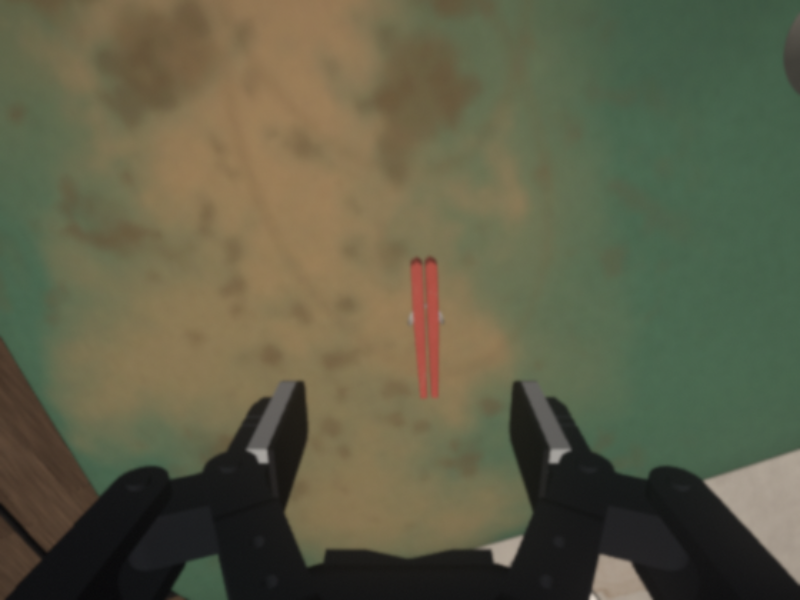

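Wrist view: the peg runs from (424,260) to (430,398) with its spring at (426,318), tilted 2.5° to the jaws. I'll grip behind the spring at (428,353).

```bash
python3 - <<'E'
from h import *
c=load('w7')
for p in [(428,353),(424,260),(430,398),(427,329)]: print(p,w(c,p[0]*.7,p[1]*.7,.011).round(4))
print(observe()['ee_pos'])
E
```

```text
(428, 353) [ 0.4461 -0.3886  0.011 ]
(424, 260) [ 0.4643 -0.3449  0.011 ]
(430, 398) [ 0.4364 -0.4121  0.011 ]
(427, 329) [ 0.4511 -0.3767  0.011 ]
[ 0.44824404 -0.36211376  0.09959405]
```

>>> servo_tool:
  commands:
    - {"hand":60,"dx":-0.002,"dy":-0.025,"dz":0,"rx":0,"ry":0,"rz":0.45}
    - {"hand":80,"dx":0,"dy":0,"dz":-0.02,"rx":0,"ry":0,"rz":0}
    - {"hand":120,"dx":0,"dy":0,"dz":-0.03,"rx":0,"ry":0,"rz":0}
    - {"hand":150,"dx":0,"dy":0,"dz":-0.02,"rx":0,"ry":0,"rz":0}
    - {"hand":150,"dx":0,"dy":0,"dz":-0.01,"rx":0,"ry":0,"rz":0}
    - {"hand":150,"dx":0,"dy":0,"dz":0,"rx":0,"ry":0,"rz":0}
    - {"hand":150,"dx":0,"dy":0,"dz":0,"rx":0,"ry":0,"rz":0}
  force: 30

```text
time: 24.8
ee_pos: [0.4475, -0.385, 0.0201]
orientation: [0.832, 0.555, -0.0, -0.001]
force: [0.0, 0.0, -0.0]
width: 0.0352
grasp_force: 0.0
```

>>> servo_tool:
  commands:
    - {"hand":150,"dx":-0.001,"dy":-0.003,"dz":-0.003,"rx":0,"ry":0,"rz":0}
    - {"hand":200,"dx":0,"dy":0,"dz":0,"rx":0,"ry":0,"rz":0}
    - {"hand":255,"dx":0,"dy":0,"dz":0,"rx":0,"ry":0,"rz":0}
    - {"hand":255,"dx":0,"dy":0,"dz":0,"rx":0,"ry":0,"rz":0}
    - {"hand":255,"dx":0,"dy":0,"dz":0,"rx":0,"ry":0,"rz":0}
    - {"hand":255,"dx":0,"dy":0,"dz":0,"rx":0,"ry":0,"rz":0}

```text
time: 25.4
ee_pos: [0.4463, -0.3887, 0.0173]
orientation: [0.832, 0.554, -0.0, -0.0]
force: [-1.6, 0.7, 6.5]
width: 0.0116
grasp_force: 31.8
```

>>> servo_tool:
  commands:
    - {"hand":255,"dx":0,"dy":0,"dz":0.02,"rx":0,"ry":0,"rz":0}
    - {"hand":255,"dx":0,"dy":0,"dz":0.035,"rx":0,"ry":0,"rz":0}
    - {"hand":255,"dx":0.005,"dy":0.02,"dz":0.03,"rx":0,"ry":0,"rz":0.3}
    - {"hand":255,"dx":0.011,"dy":0.036,"dz":0,"rx":0,"ry":0,"rz":0.4}
    - {"hand":255,"dx":0.011,"dy":0.036,"dz":0,"rx":0,"ry":0,"rz":0.4}
    - {"hand":255,"dx":0.011,"dy":0.036,"dz":0,"rx":0,"ry":0,"rz":0.4}
    - {"hand":255,"dx":0.011,"dy":0.036,"dz":0,"rx":0,"ry":0,"rz":0.4}
    - {"hand":255,"dx":0.011,"dy":0.036,"dz":0,"rx":0,"ry":0,"rz":0.4}
    - {"hand":255,"dx":0.011,"dy":0.036,"dz":0,"rx":0,"ry":0,"rz":0.4}
    - {"hand":255,"dx":0.011,"dy":0.036,"dz":0,"rx":0,"ry":0,"rz":0.4}

```text
time: 26.4
ee_pos: [0.5285, -0.1146, 0.1018]
orientation: [0.731, 0.682, -0.0, -0.001]
force: [0.3, 0.0, -0.7]
width: 0.0109
grasp_force: 31.1
```

>>> servo_tool:
  commands:
    - {"hand":255,"dx":0.011,"dy":0.036,"dz":0,"rx":0,"ry":0,"rz":0.4}
    - {"hand":255,"dx":0.011,"dy":0.036,"dz":0,"rx":0,"ry":0,"rz":0.4}
    - {"hand":255,"dx":0.012,"dy":0.036,"dz":0,"rx":0,"ry":0,"rz":0.4}
    - {"hand":255,"dx":0.012,"dy":0.036,"dz":0,"rx":0,"ry":0,"rz":0.4}
    - {"hand":255,"dx":0.012,"dy":0.036,"dz":0,"rx":0,"ry":0,"rz":0.4}
    - {"hand":255,"dx":0.012,"dy":0.036,"dz":0,"rx":0,"ry":0,"rz":0.3}
    - {"hand":255,"dx":0.003,"dy":0.015,"dz":0,"rx":0,"ry":0,"rz":0}
    - {"hand":255,"dx":0,"dy":0,"dz":0,"rx":0,"ry":0,"rz":0}
    - {"hand":255,"dx":0,"dy":0,"dz":0,"rx":0,"ry":0,"rz":0}

```text
time: 27.3
ee_pos: [0.6006, 0.1137, 0.1016]
orientation: [0.645, 0.764, -0.001, -0.0]
force: [-0.3, -1.0, 0.2]
width: 0.0111
grasp_force: 31.0
```

Now lower into the blue tray. The floor is reached at a TCP z of about 0.0213.

>>> servo_tool:
  commands:
    - {"hand":255,"dx":0,"dy":0,"dz":-0.02,"rx":0,"ry":0,"rz":0}
    - {"hand":255,"dx":0,"dy":0,"dz":-0.03,"rx":0,"ry":0,"rz":0}
    - {"hand":255,"dx":0,"dy":0,"dz":-0.018,"rx":0,"ry":0,"rz":0}
    - {"hand":255,"dx":0,"dy":0,"dz":-0.008,"rx":0,"ry":0,"rz":0}
    - {"hand":255,"dx":0,"dy":0,"dz":-0.002,"rx":0,"ry":0,"rz":0}
    - {"hand":255,"dx":0,"dy":0,"dz":0,"rx":0,"ry":0,"rz":0}
    - {"hand":255,"dx":0,"dy":0,"dz":0,"rx":0,"ry":0,"rz":0}

```text
time: 28.0
ee_pos: [0.6017, 0.1143, 0.0246]
orientation: [0.645, 0.764, -0.0, -0.0]
force: [0.3, 0.7, -0.3]
width: 0.0112
grasp_force: 31.0
```

>>> servo_tool:
  commands:
    - {"hand":255,"dx":0,"dy":0,"dz":-0.002,"rx":0,"ry":0,"rz":0}
    - {"hand":255,"dx":0,"dy":0,"dz":-0.0015,"rx":0,"ry":0,"rz":0}
    - {"hand":255,"dx":0,"dy":0,"dz":0,"rx":0,"ry":0,"rz":0}
    - {"hand":255,"dx":0,"dy":0,"dz":0,"rx":0,"ry":0,"rz":0}
    - {"hand":190,"dx":0,"dy":0,"dz":0,"rx":0,"ry":0,"rz":0}
    - {"hand":150,"dx":0,"dy":0,"dz":0,"rx":0,"ry":0,"rz":0}
    - {"hand":150,"dx":0,"dy":0,"dz":0,"rx":0,"ry":0,"rz":0}
    - {"hand":150,"dx":0,"dy":0,"dz":0.03,"rx":0,"ry":0,"rz":0}
    - {"hand":150,"dx":0,"dy":0,"dz":0.05,"rx":0,"ry":0,"rz":0}
    - {"hand":150,"dx":0,"dy":0,"dz":0.05,"rx":0,"ry":0,"rz":0}

```text
time: 29.0
ee_pos: [0.6005, 0.1145, 0.1508]
orientation: [0.645, 0.765, -0.002, -0.001]
force: [1.6, 1.1, 0.5]
width: 0.0354
grasp_force: 0.0
```

>>> servo_tool:
  commands:
    - {"hand":150,"dx":-0.015,"dy":-0.02,"dz":0.03,"rx":0,"ry":0,"rz":0}
    - {"hand":150,"dx":-0.03,"dy":-0.02,"dz":0,"rx":0,"ry":0,"rz":0}
    - {"hand":150,"dx":-0.03,"dy":-0.03,"dz":0,"rx":0,"ry":0,"rz":0}
    - {"hand":150,"dx":-0.03,"dy":-0.03,"dz":0,"rx":0,"ry":0,"rz":0}
    - {"hand":150,"dx":-0.03,"dy":-0.03,"dz":0,"rx":0,"ry":0,"rz":0}
    - {"hand":150,"dx":0,"dy":0,"dz":0,"rx":0,"ry":0,"rz":0}
    - {"hand":150,"dx":0,"dy":0,"dz":0,"rx":0,"ry":0,"rz":0}

```text
time: 29.7
ee_pos: [0.4661, -0.0157, 0.1804]
orientation: [0.645, 0.764, -0.0, -0.0]
force: [1.2, 0.1, -0.6]
width: 0.0351
grasp_force: 0.0
```

```bash
python3 - <<'E'
from h import *
c=snap('scene','s9'); a=cv2.resize(c['color'][125:270,110:380],None,fx=2.9,fy=2.9,interpolation=cv2.INTER_CUBIC)[:,:780]
c=snap('top','t9'); b=cv2.resize(c['color'][155:220,140:365],None,fx=2.6,fy=2.6,interpolation=cv2.INTER_CUBIC)
b=cv2.copyMakeBorder(b,0,0,0,a.shape[1]-b.shape[1],0); o=np.vstack([a,b]); print(o.shape); cv2.imwrite('pics/end.png',o)
E
```

```text
(589, 780, 3)
```

View pics/end.png

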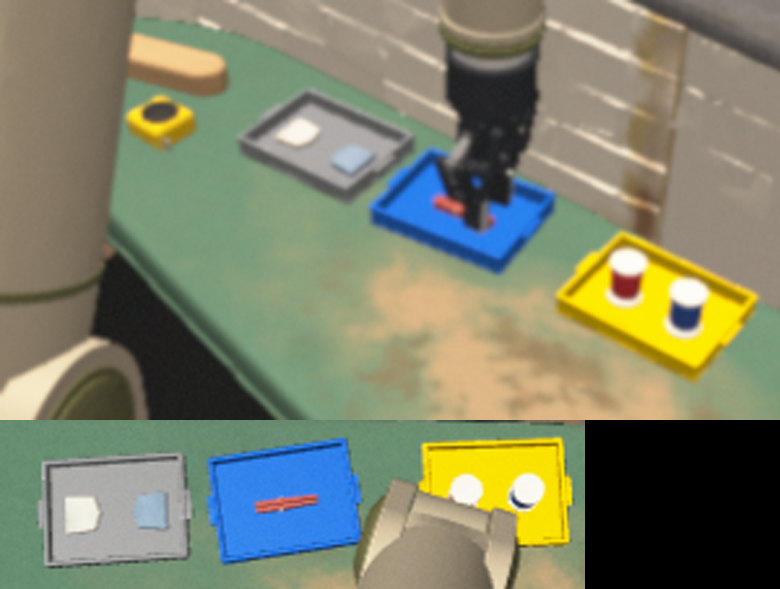

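The reels stand upright in the yellow tray at (628,275) and (687,305). The chalks lie flat and apart in the grey tray at (298,130) and (352,158), and the peg lies in the middle of the blue tray. Handing in.

```bash
python3 -c "
from plant import *
print(hand_in())"
```

```text
the job is handed in; nothing more can be done
None
```

The job is handed in: in the final pictures both reels stand in the yellow tray, both chalks lie flat in the grey tray and the peg lies flat in the blue tray; the tape and pot were never touched, and the robot clock stood at about 30 s of the 128 s allowed.

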